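# Back off the ratchet turntable of a model curing station by one notch

### The arm

A 7-joint arm with a two-finger parallel gripper is mounted at the origin on the work surface. World frame = base frame: x ahead of the robot, y to its left, z up, the work surface at z = 0. Lengths are in m, angles in rad, forces in N, time in s.
With the tool pointing down it reaches from about 0.35 to 0.775 m from the base axis. Payload 3.1 kg.
Tool frame: the origin (TCP) lies at the very end of the fingers, on their centre line; the grasp point (between the pads) lies 19 mm behind it; z points along the fingers, y is the direction in which the jaws open and shut (so a half turn about z gives the same grasp; the last joint's range is limited). The gripper opens to 85 mm and grips with 20 to 120 N. Pads are 22 mm wide; open, the fingers measure 114 mm over their backs; the gripper's body (76 mm by 85 mm) begins 54 mm behind the grasp point. The pads swing forward as they close: fully open they stand 13 mm farther back than shut.
Start: joints at [-1.214, 0.311, 0.014, 1.512, -0.004, 1.319, -0.027], TCP at [0.214, 0.507, 0.231] pointing down, gripper open.
Joint ranges: [-2.7, 2.7], [-0.3, 1.91], [-1.27, 1.3], [0.12, 2.57], [-1.44, 4.58], [0.2, 2.03], [-3.05, 3.05]. Speed limits (rad/s): [2.79, 2.79, 3.14, 3.14, 3.14, 3.14, 3.14].

### API

Orientations are given as a unit quaternion [x, y, z, w].
In Python, from rig import arm gives the robot as it stands. The module is installed in compiled form; this text tells all that it offers.
- The arm moves only by the tool send_rows, never from a script. Its argument "steps" is a list of rows, each an object of numbers: "jaw": the finger opening in cm, from 0 to 8.54; "dx", "dy", "dz": the shift along the world's x, y, z in cm; "yaw": the turn about the world's z in rad. A call has 1 to 10 rows; each row is the pose to reach, as a shift and turn from the pose commanded when the call began; what a row does not reach only later rows make up. A row lasts 1/12 s, in which the tool goes at most 41.7 mm and 7.16 degrees, less where a joint would pass 70% of its speed; a pose out of reach is approached as far as the arm can. A call with a gripper value outside its range is refused whole. The fingers move at their own pace and stop on an object; "grip_force" is the grip in N (left out, the last holds). Time passes only in rows, so rows that repeat a pose let the fingers close. It gives the time, the measured TCP pose, the force and the opening at its end, in the units of the state.
- arm.observe(): the state, without advancing time (a new reading comes with each control period).
- arm.read_camera(name): name is "scene" or "top" or "wrist"; returns the picture (400x640x3 uint8, red, green, blue); there is no depth.
- arm.camera_params(name): a dict with "fov_y" (degrees; the focal length in pixels is half the picture's height over the tangent of half this angle, whatever the lens; pixels are square), "cx", "cy" (the principal point, pixels), "dist_coeffs" ([k1, k2, p1, p2, k3] as OpenCV has them; the pictures are not rectified), "R" (3x3) and "t" (3): a world point X has camera coordinates R X + t. Camera axes: x right, y down, z forward; pixel columns grow to the right and rows downward; lengths in m; the calibration is good to about 2 mm. A picture is of the moment at which its call begins: read the wrist's pose just before it. camera_params takes no time and is no camera call; for the wrist camera it gives the pose at the moment of the call.
- arm.sign_off(): hands the job in, once; it reports no verdict.
The state is a dict: "time_s": time; "qpos": joint angles; "joint_vel": joint speeds; "tau": joint torques, N m; "ee_pos": TCP position; "orientation": TCP orientation; "force": force on the tool from outside, world axes, zero at the start; "ft_torque": the same for the moment, N m; "gripper_width": finger opening in m.
Only numpy, scipy, OpenCV 4.12 (cv2) and the standard library are available. Lean on these libraries where they do the work, as an engineer would, in place of code of your own. Each camera call takes 0.05 s, during which the arm holds its last target. There are 200 camera calls.

### The job

The curing turntable has been fed one notch too far. With a fingertip push the pawl's red-knobbed lever over so that the pawl lifts clear of the toothed wheel, push the orange peg to turn the wheel back (clockwise seen from above) by one notch, until the peg stands in line with the blue mark, then push the lever back so that the pawl sits fully down in the new notch. Only push: do not pull the peg out of its socket, do not turn the wheel forward or well past the mark, and leave the bottles, cup and other loose things alone.

Things in the scene. Friction and masses are not known exactly. Their poses are not given: they have to be found in the camera images.
- turntable: indexing turntable, bolted down: white deck 300 x 320 mm, its top 18 mm above the bench. Origin: on the wheel's axis at bench height; x points from the wheel to the white lamp housing (85 mm high, its near side 113 mm from the axis, with a black shield leaning in to 90 mm), y to the left of that, z up. The pawl stands at the wheel's -y side
- hub (a point): top centre of the wheel's hub, on the axis, 58 mm above the bench. The flat aluminium wheel has 110 mm radius, its face 40 mm above the bench; ten steel ratchet teeth round its rim stand up to 54 mm, low stone models on it up to 58 mm above the bench
- wheel (a joint): wheel angle, rad; grows as the wheel turns backward (clockwise from above). Within 0.05 of 0 at the start; one notch is 0.628 (36 degrees). Turns stiffly (0.15 N m) and stays where left. With the pawl down it plays only about 0.08 either way about a notch's middle (0, 0.628) and the pawl blocks it backward; the pawl goes fully down only within that play
- pawl (a joint): pawl angle, rad: 0 = fully down in a notch (its lower stop), grows as it lifts, up to 0.9. Above 0.30 its nose is clear of the teeth. The pivot is stiff (0.08 N m): the pawl stays at any angle where it is left
- pawl_pivot (a point): centre of the pawl's pivot, 55 mm above the bench, at (-65, -122) mm in the turntable's frame; its axis runs along the turntable's y. From it the dark steel pawl arm (12 mm thick) runs 65 mm along the turntable's +x to the nose, which lies between the teeth
- pawl_knob (a point): centre of the red ball, 20 mm across, on the end of the pawl's lever, a rod 8 mm thick rising 70 mm from the pivot; with the pawl down it leans 0.2 rad to the turntable's +x, ball centre 124 mm above the bench. Pushing the ball to the turntable's -x lifts the pawl (by the angle the lever turns), to +x lowers it
- peg_top (a point): centre of the top end of the orange peg, an upright round rod 14 mm across on the wheel, 70 mm from the wheel's axis; the top is 106 mm above the bench and the peg is free to touch down to 60 mm above the bench. It turns with the wheel
- peg (a joint): how far the peg has been pulled up out of its socket, m; 0 = seated, where it starts and must stay (it is a plug-in peg held by about 2.5 N of friction)
- mark (a point): top centre of the blue mark, an upright fin (26 mm long towards the axis, 8 mm thick) on the deck just outside the wheel's rim, 128 mm from the axis, 60 mm above the bench: the peg stands in line between axis and mark when the wheel is exactly one notch back (joint wheel 0.628)
- brown_bottle: small brown glass bottle, 28 mm across, 55 mm tall, standing on the turntable's deck near its front left corner; leave it alone. Origin: centre of its underside
- stone_die: cream stone die, a 26 mm wide, 28 mm tall cylinder standing on the deck near its far right corner; leave it alone. Origin: centre of its underside
- pink_bottle: pink bottle, 48 mm across, 110 mm tall, on the bench; leave it alone. Origin: centre of its underside
- clear_jar: clear jar with a black cap, 56 mm across, 75 mm tall, on the bench; leave it alone. Origin: centre of its underside
- red_cup: red plastic cup, 72 mm across, 85 mm tall, on the bench; leave it alone. Origin: centre of its underside
- white_tin: flat white tin, 68 mm across, 30 mm tall, on the bench; leave it alone. Origin: centre of its underside
- wax_spatula: blue-handled spatula, 170 mm long, lying on the bench; leave it alone. Origin: centre of its underside

How it is judged:
On the way, in this order (a step that is already met when the one before it is completed fails the run):
1. the pawl is lifted clear of the teeth while the wheel still stands in its first notch (value of joint pawl above 0.3 rad and value of joint wheel below 0.2 rad), for 0.1 s.
2. with the pawl up the wheel is turned back about one notch (value of joint pawl above 0.25 rad and value of joint wheel between 0.5083 and 0.7483 rad), for 0.1 s.
At the end, for the whole second after the job is handed in: the pawl is fully down in the next notch (within 0.05 rad), the wheel stands one notch back (0.628 +- 0.11 rad) and at rest, the peg is still seated (within 8 mm) and every loose thing is within 25 mm of where it stood (value of joint pawl below 0.05 rad and value of joint wheel between 0.5183 and 0.7383 rad and value of joint peg below 0.008 m and velocity of joint wheel between -0.05 and 0.05 rad/s and velocity of joint pawl between -0.05 and 0.05 rad/s and distance of each of brown_bottle, stone_die, pink_bottle, clear_jar, red_cup, white_tin, wax_spatula from where it was at the start of the episode below 0.025 m); the robot touches nothing.
It fails at once if the wheel was forced back while the pawl was down (value of joint wheel between 0.2 and 0.4 rad and value of joint pawl below 0.15 rad).
It fails at once if the wheel was turned back well past one notch (value of joint wheel above 0.95 rad).
It fails at once if the wheel was turned forward (value of joint wheel below -0.25 rad).
It fails at once if the orange peg was pulled up out of its socket (by more than 8 mm) (value of joint peg above 0.008 m).
It fails at once if a loose bystander was knocked or carried off (more than 25 mm) (distance of any of brown_bottle, stone_die, pink_bottle, clear_jar, red_cup, white_tin, wax_spatula from where it was at the start of the episode above 0.025 m).
It also fails if it takes over 56 s, if anything falls off the work surface, if the arm or the gripper's body presses on something with over 40 N, if the wrist force passes 120 N, or if a joint passes its speed limit or range.

## Working session

There is one attempt and no reset: what is moved stays moved. The work goes in short steps, Python scripts to look and compute and a tool call to move; the robot and the scene stay as the last step left them, time stands still between calls to the robot, and variables do not carry over. Pictures are saved under pics/ and viewed, about 8 in all and at most 12, crops included, and the job is handed in when it is done.

Besides the shell and the picture viewer there is one more tool, called after "Emit:" as name(argument=value, ...) on one line, values as JSON. send_rows: Moves the arm, as the interface text tells. Its arguments: {"type":"object","properties":{"steps":{"type":"array","items":{"type":"object","properties":{"jaw":{"type":"number"},"dx":{"type":"number"},"dy":{"type":"number"},"dz":{"type":"number"},"yaw":{"type":"number"}}}},"grip_force":{"type":"number"}},"required":["steps"]}

```bash
mkdir -p pics; python3 - <<'E'
from rig import arm
import cv2,numpy as np
for n in("scene","top"):
    im=arm.read_camera(n); cv2.imwrite(f"pics/{n}0.png",im[:,:,::-1]); np.save(f"{n}0.npy",im)
    p=arm.camera_params(n); print(n,p['fov_y'],p['dist_coeffs'],np.round(-np.array(p['R']).T@p['t'],3),np.round(p['R'],2).tolist())
s=arm.observe();print(s)
E
```

```text
scene 57.28721364584675 [-0.07825297  0.          0.          0.          0.        ] [ 1.149 -0.14   0.881] [[0.23, 0.97, -0.0], [0.77, -0.19, -0.61], [-0.59, 0.14, -0.8]]
top 46.10980694472806 [0.04935314 0.         0.         0.         0.        ] [ 0.372 -0.     1.74 ] [[0.02, -1.0, -0.01], [-0.99, -0.02, -0.1], [0.1, 0.01, -0.99]]
{'time_s': 0.1, 'qpos': array([-1.21367391,  0.3116675 ,  0.01398631,  1.51292572, -0.00441536,
        1.31920483, -0.02720895]), 'joint_vel': array([-3.44730784e-04, -8.96786203e-04,  4.77231793e-05, -3.34687243e-03,
       -4.67130347e-04, -4.41646588e-04,  1.60125158e-03]), 'tau': array([ 6.06600133e-04, -3.80853653e+01,  1.46324504e-01, -2.31240392e+01,
        1.22056689e-02,  8.18776170e-03, -4.24712681e-06]), 'ee_pos': array([0.21330305, 0.50622721, 0.230306  ]), 'orientation': array([ 1.98057837e-01,  9.80189732e-01, -1.07242263e-03, -1.78985551e-04]), 'force': array([0.26408428, 0.41560089, 1.0243853 ]), 'ft_torque': array([ 0.03282864, -0.02282004, -0.00419507]), 'gripper_width': 0.08572031800605605}
```

View pics/top0.png

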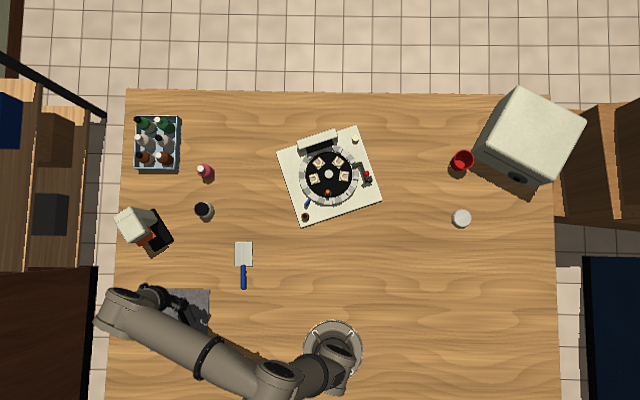

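View pics/scene0.png

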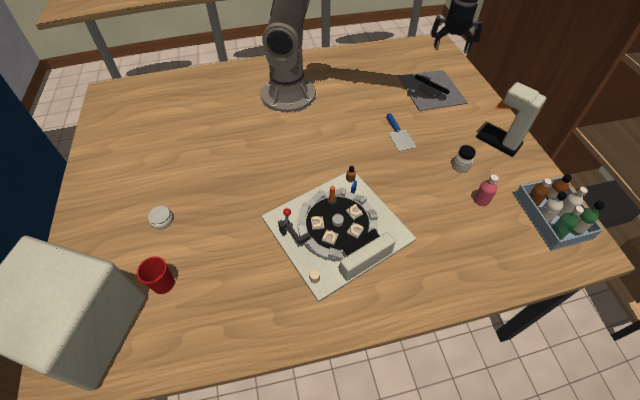

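Top view: hub ≈(328,173), red knob ≈(367,174), orange peg ≈(327,191), blue mark ≈(307,203). Scene view: hub (338,220), knob (287,212), peg top (332,188), mark (353,187).

```bash
cat > h.py <<'E'
import cv2,numpy as np
def K(p):
    f=200/np.tan(np.radians(p['fov_y']/2)); return np.array([[f,0,p['cx']],[0,f,p['cy']],[0,0,1]])
def ray(p,uv):
    q=cv2.undistortPoints(np.array([[uv]],float),K(p),np.array(p['dist_coeffs']))[0,0]
    R=np.array(p['R']); return -R.T@np.array(p['t']), R.T@np.array([*q,1])
def onz(p,uv,z):
    c,d=ray(p,uv); return c+d*(z-c[2])/d[2]
def tri(p1,a,p2,b):
    c1,d1=ray(p1,a);c2,d2=ray(p2,b)
    s=np.linalg.lstsq(np.c_[d1,-d2],c2-c1,rcond=None)[0]
    x,y=c1+d1*s[0],c2+d2*s[1]; return (x+y)/2,np.linalg.norm(x-y)
def proj(p,X):
    return cv2.projectPoints(np.array(X,float).reshape(-1,1,3),cv2.Rodrigues(np.array(p['R']))[0],np.array(p['t']),K(p),np.array(p['dist_coeffs']))[0][:,0]
def blobs(im,box,cond):
    x0,y0,x1,y1=box; h=cv2.cvtColor(im,cv2.COLOR_RGB2HSV)[y0:y1,x0:x1].astype(int)
    m=cond(h[...,0],h[...,1],h[...,2]).astype(np.uint8)
    n,l,s,c=cv2.connectedComponentsWithStats(m)
    return [(s[i,4],np.round(c[i]+[x0,y0],1).tolist(),(s[i,:4]+[x0,y0,0,0]).tolist()) for i in range(1,n) if s[i,4]>3]
E
python3 - <<'E'
from rig import arm
from h import *
C={'red':lambda h,s,v:((h<4)|(h>174))&(s>170)&(v>80),'orange':lambda h,s,v:(h>=4)&(h<14)&(s>150)&(v>60),'blue':lambda h,s,v:(h>100)&(h<130)&(s>130)&(v>60)}
for n,b in(('top',(270,120,390,232)),('scene',(255,160,420,300))):
    im=np.load(n+'0.npy')
    for c,f in C.items(): print(n,c,blobs(im,b,f))
    x=cv2.resize(im[b[1]:b[3],b[0]:b[2]],None,fx=5,fy=5,interpolation=cv2.INTER_CUBIC) if n=='top' else cv2.resize(im[160:260,260:420],None,fx=5,fy=5,interpolation=cv2.INTER_CUBIC)
    cv2.imwrite(f'pics/{n}crop.png',x[:,:,::-1])
E
```

```text
top red [(np.int32(21), [366.1, 173.2], [364, 171, 5, 5])]
top orange [(np.int32(17), [327.4, 191.1], [326, 189, 4, 5]), (np.int32(25), [305.0, 216.4], [302, 213, 7, 7])]
top blue [(np.int32(15), [306.8, 201.8], [305, 199, 5, 7])]
scene red [(np.int32(36), [286.7, 211.7], [284, 209, 7, 7])]
scene orange [(np.int32(73), [350.3, 175.5], [347, 170, 8, 12]), (np.int32(69), [331.9, 193.4], [330, 186, 5, 16])]
scene blue [(np.int32(40), [353.3, 186.9], [351, 181, 5, 12])]
```

View pics/topcrop.png

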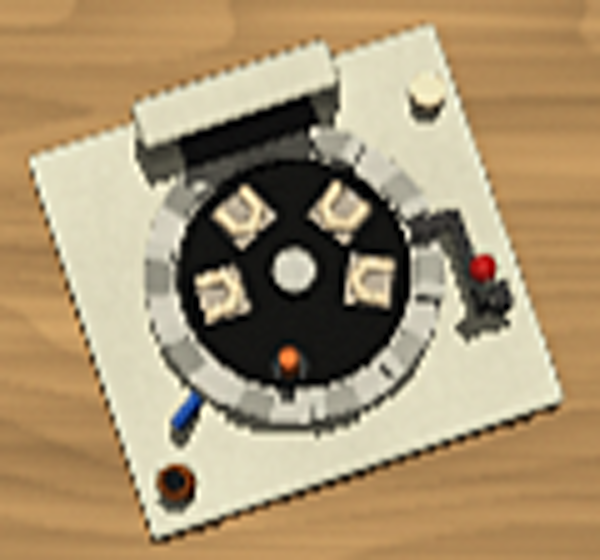

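View pics/scenecrop.png

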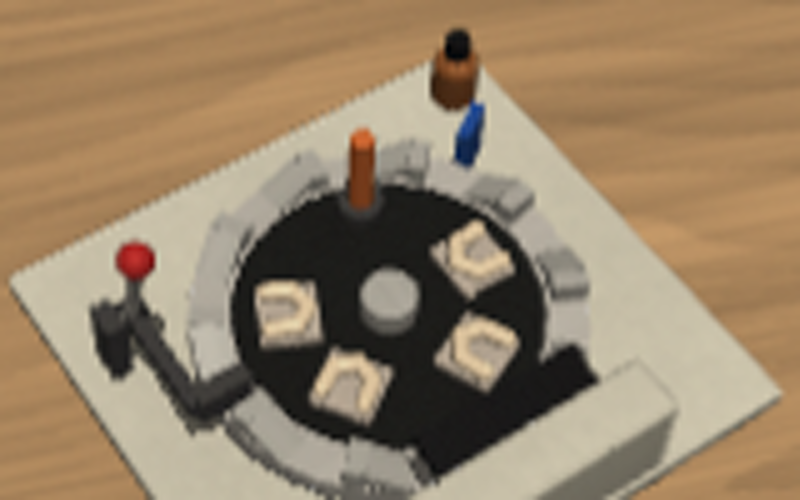

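Crops: the hub is at (328.5,173.5) in top and (337.6,217.5) in scene. The peg top is at about (327.4,191) and (332.2,187). The pawl arm is on the right side, and the knob leans towards the lamp.

```bash
python3 - <<'E'
from rig import arm
from h import *
T=arm.camera_params('top');S=arm.camera_params('scene')
hub,e=tri(T,(328.4,173.4),S,(337.6,217.5));print('hub',hub,e,onz(T,(328.4,173.4),.058),onz(S,(337.6,217.5),.058))
kn,e=tri(T,(366.1,173.2),S,(286.7,211.7));print('knob',kn,e)
pg,e=tri(T,(327.4,191.1),S,(332,187.3));print('peg',pg,e, onz(T,(327.4,191.1),.106),onz(S,(332,187.),.106))
mk=onz(T,(306.8,201.8),.060);print('mark T',mk, onz(S,(353.8,182.5),.06))
# deck corners from crop on z=.018
c=[(30,158),(435,24),(562,402),(155,540)]
P=np.array([onz(T,((u+.5)/5-.5+270,(v+.5)/5-.5+120),.018)[:2] for u,v in c]);print(P)
for i in range(4):
    d=P[(i+1)%4]-P[i];print(np.linalg.norm(d),np.degrees(np.arctan2(d[1],d[0])))
h=hub[:2];
for nme,q in(('mark',mk),('peg',pg),('knob',kn)): d=q[:2]-h;print(nme,np.linalg.norm(d),np.degrees(np.arctan2(d[1],d[0])))
E
```

```text
hub [0.63100271 0.0258036  0.06144   ] 0.0003878788294491413 [0.63157928 0.02604554 0.058     ] [0.62878936 0.0263079  0.058     ]
knob [ 0.62434648 -0.10620133  0.12445976] 0.000788342769931554
peg [0.56147343 0.02730172 0.10593134] 0.0005249088855522069 [0.56152483 0.02755646 0.106     ] [0.56047857 0.02728494 0.106     ]
mark T [0.52681306 0.10151552 0.06      ] [0.52422857 0.10246053 0.06      ]
[[ 0.71755217  0.22475976]
 [ 0.824636   -0.07505948]
 [ 0.54249546 -0.17230335]
 [ 0.43549099  0.1243766 ]]
0.31836853890422323 -70.34523869026107
0.2984286434828244 -160.9827398160798
0.31538697605212984 109.8330088607124
0.2993915305188671 19.590209512030597
mark 0.12879354373889176 143.99506568558266
peg 0.06954542070476291 178.7656613976415
knob 0.13217264500474862 -92.88664229888211
```

Emit:
send_rows(steps=[{"jaw": 0, "dx": 22, "dy": -30, "dz": 0, "yaw": 0.74}, {"jaw": 0, "dx": 22, "dy": -30, "dz": 0, "yaw": 0.74}, {"jaw": 0, "dx": 22, "dy": -30, "dz": 0, "yaw": 0.74}, {"jaw": 0, "dx": 22, "dy": -30, "dz": 0, "yaw": 0.74}, {"jaw": 0, "dx": 22, "dy": -30, "dz": 0, "yaw": 0.74}, {"jaw": 0, "dx": 22, "dy": -30, "dz": 0, "yaw": 0.74}, {"jaw": 0, "dx": 22, "dy": -30, "dz": 0, "yaw": 0.74}, {"jaw": 0, "dx": 22, "dy": -30, "dz": 0, "yaw": 0.74}, {"jaw": 0, "dx": 22, "dy": -30, "dz": 0, "yaw": 0.74}, {"jaw": 0, "dx": 22, "dy": -30, "dz": 0, "yaw": 0.74}])

```text
time_s: 0.93
ee_pos: [0.4365, 0.2005, 0.2312]
orientation: [-0.166, 0.986, -0.002, 0.0]
force: [0.8, 0.1, -0.0]
gripper_width: -0.0004
```

Emit:
send_rows(steps=[{"jaw": 0, "dx": 22.4, "dy": -30.1}, {"jaw": 0, "dx": 22.4, "dy": -30.1}, {"jaw": 0, "dx": 22.4, "dy": -30.1}, {"jaw": 0, "dx": 22.4, "dy": -30.1}, {"jaw": 0, "dx": 22.4, "dy": -30.1}, {"jaw": 0, "dx": 22.4, "dy": -30.1}, {"jaw": 0, "dx": 22.4, "dy": -30.1}, {"jaw": 0, "dx": 22.4, "dy": -30.1}, {"jaw": 0, "dx": 22.4, "dy": -30.1}, {"jaw": 0, "dx": 22.4, "dy": -30.1}])

```text
invalid input
```

Emit:
send_rows(steps=[{"jaw": 0, "dx": 22.4, "dy": -30.0, "dz": 0, "yaw": 0}, {"jaw": 0, "dx": 22.4, "dy": -30.0, "dz": 0, "yaw": 0}, {"jaw": 0, "dx": 22.4, "dy": -30.0, "dz": 0, "yaw": 0}, {"jaw": 0, "dx": 22.4, "dy": -30.0, "dz": 0, "yaw": 0}, {"jaw": 0, "dx": 22.4, "dy": -30.0, "dz": 0, "yaw": 0}, {"jaw": 0, "dx": 22.4, "dy": -30.0, "dz": 0, "yaw": 0}, {"jaw": 0, "dx": 22.4, "dy": -30.0, "dz": 0, "yaw": 0}, {"jaw": 0, "dx": 22.4, "dy": -30.0, "dz": 0, "yaw": 0}, {"jaw": 0, "dx": 22.4, "dy": -30.0, "dz": 0, "yaw": 0}, {"jaw": 0, "dx": 22.4, "dy": -30.0, "dz": 0, "yaw": 0}])

```text
time_s: 1.77
ee_pos: [0.6588, -0.1048, 0.2277]
orientation: [-0.164, 0.986, -0.005, -0.002]
force: [-1.2, -1.3, -1.3]
gripper_width: -0.0001
```

```bash
python3 - <<'E'
from rig import arm
from h import *
s=arm.observe();p=arm.camera_params('wrist');im=arm.read_camera('wrist');cv2.imwrite('pics/w1.png',im[:,:,::-1])
print(s['ee_pos'],s['orientation'],s['force']);R=np.array(p['R']);print(-R.T@p['t'])
k=[.6243,-.1062,.124];print(proj(p,[k,[.6243,-.1062,.134]]))
print(blobs(im,(0,0,640,400),lambda h,s,v:((h<4)|(h>174))&(s>170)&(v>80)))
E
```

```text
[ 0.65877645 -0.10478971  0.22773507] [-0.16377148  0.98648501 -0.00463336 -0.00217941] [-1.2394475  -1.27710691 -1.27806667]
[ 0.59421401 -0.12581549  0.37115757]
[[328.81096526 158.9083596 ]
 [329.23976022 160.6689741 ]]
[(np.int32(3232), [28.4, 103.9], [0, 72, 67, 64]), (np.int32(357), [328.2, 158.8], [318, 148, 21, 22])]
```

View pics/w1.png

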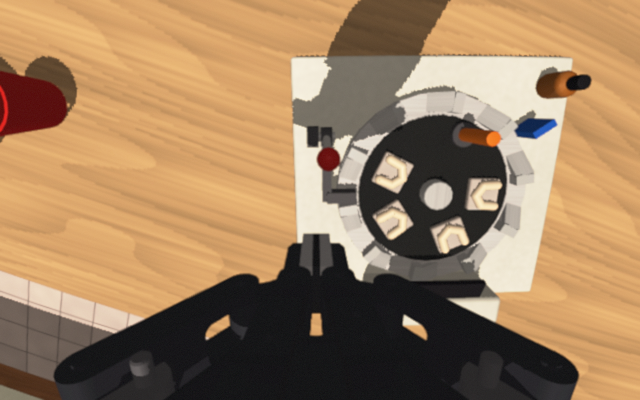

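The wrist view matches the prediction: the knob is at (328,159) and the closed fingertips at about (316,240). I'll lower beside the knob on its lamp side.

Emit:
send_rows(steps=[{"jaw": 0, "dx": 0, "dy": 0, "dz": 0, "yaw": 0}, {"jaw": 0, "dx": 0, "dy": 0, "dz": -3, "yaw": 0}, {"jaw": 0, "dx": 0, "dy": 0, "dz": -6, "yaw": 0}, {"jaw": 0, "dx": 0, "dy": 0, "dz": -9, "yaw": 0}, {"jaw": 0, "dx": 0, "dy": 0, "dz": -11, "yaw": 0}, {"jaw": 0, "dx": 0, "dy": 0, "dz": -12.1, "yaw": 0}, {"jaw": 0, "dx": 0, "dy": 0, "dz": -12.1, "yaw": 0}, {"jaw": 0, "dx": 0, "dy": 0, "dz": -12.1, "yaw": 0}, {"jaw": 0, "dx": 0, "dy": 0, "dz": -12.1, "yaw": 0}])

```text
time_s: 2.57
ee_pos: [0.6589, -0.0926, 0.1126]
orientation: [-0.17, 0.985, -0.0, 0.002]
force: [0.6, 0.5, 0.6]
gripper_width: -0.0001
```

Emit:
send_rows(steps=[{"jaw": 0, "dx": -0.6, "dy": -0.2, "dz": 0, "yaw": 0}, {"jaw": 0, "dx": -1.2, "dy": -0.4, "dz": 0, "yaw": 0}, {"jaw": 0, "dx": -1.8, "dy": -0.65, "dz": 0, "yaw": 0}, {"jaw": 0, "dx": -2.4, "dy": -0.85, "dz": 0, "yaw": 0}, {"jaw": 0, "dx": -3.0, "dy": -1.1, "dz": 0, "yaw": 0}, {"jaw": 0, "dx": -3.6, "dy": -1.3, "dz": 0, "yaw": 0}, {"jaw": 0, "dx": -4.2, "dy": -1.5, "dz": 0, "yaw": 0}, {"jaw": 0, "dx": -4.7, "dy": -1.7, "dz": 0, "yaw": 0}, {"jaw": 0, "dx": -5.1, "dy": -1.8, "dz": 0, "yaw": 0}, {"jaw": 0, "dx": -5.1, "dy": -1.8, "dz": 0, "yaw": 0}])

```text
time_s: 3.4
ee_pos: [0.6048, -0.1116, 0.1098]
orientation: [-0.169, 0.986, 0.0, -0.001]
force: [0.1, 0.8, -0.1]
gripper_width: 0.0001
```

Emit:
send_rows(steps=[{"jaw": 0, "dx": 0, "dy": 0, "dz": 0, "yaw": 0}, {"jaw": 0, "dx": 0, "dy": 0, "dz": 0, "yaw": 0}, {"jaw": 0, "dx": 0.9, "dy": 0.3, "dz": 0, "yaw": 0}, {"jaw": 0, "dx": 1.9, "dy": 0.7, "dz": 0, "yaw": 0}, {"jaw": 0, "dx": 1.9, "dy": 0.7, "dz": 2, "yaw": 0}, {"jaw": 0, "dx": 1.9, "dy": 0.7, "dz": 5, "yaw": 0}, {"jaw": 0, "dx": 1.9, "dy": 0.7, "dz": 8, "yaw": 0}, {"jaw": 0, "dx": 1.9, "dy": 0.7, "dz": 8, "yaw": 0}, {"jaw": 0, "dx": 1.9, "dy": 0.7, "dz": 8, "yaw": 0}])

```text
time_s: 4.15
ee_pos: [0.627, -0.1046, 0.1927]
orientation: [-0.17, 0.985, -0.001, 0.002]
force: [-0.0, -0.2, -0.7]
gripper_width: 0.0004
```

```bash
cat > k.py <<'E'
import sys
from rig import arm
from h import *
s=arm.observe();p=arm.camera_params('wrist');im=arm.read_camera('wrist');cv2.imwrite(sys.argv[1],im[:,:,::-1])
print(s['time_s'],s['ee_pos'],s['orientation'],s['force'])
yaw=np.radians(19.7);X=np.array([np.cos(yaw),np.sin(yaw),0]);hub=np.array([.6308,.0259,0]);Y=np.array([-X[1],X[0],0])
piv=hub-.065*X-.122*Y+[0,0,.055]
for a in np.arange(0,.95,.1): print(round(a,1),np.round(proj(p,piv+.07*(np.sin(.2-a)*X+np.array([0,0,np.cos(.2-a)])))[0],1))
print('red',blobs(im,(0,0,640,400),lambda h,s,v:((h<4)|(h>174))&(s>170)&(v>60)))
print('or',blobs(im,(0,0,640,400),lambda h,s,v:(h>=4)&(h<14)&(s>150)&(v>60)))
for w in np.arange(-.1,.8,.1):
    th=np.radians(144)+.628-w; print(round(w,1),np.round(proj(p,hub+[.07*np.cos(th),.07*np.sin(th),.106])[0],1),end=' ')
E
python3 k.py pics/w2.png
```

```text
4.15 [ 0.62702386 -0.10461744  0.19274869] [-1.69902640e-01  9.85458036e-01 -8.82883961e-04  2.18484888e-03] [-0.00706154 -0.1916921  -0.73148372]
0.0 [315.7 204.1]
0.1 [315.7 195.6]
0.2 [315.6 186.4]
0.3 [315.6 176.9]
0.4 [315.6 167.1]
0.5 [315.6 157.4]
0.6 [315.6 147.8]
0.7 [315.5 138.6]
0.8 [315.5 129.9]
0.9 [315.5 121.9]
red [(np.int32(1562), [15.0, 126.2], [0, 99, 37, 55]), (np.int32(526), [314.2, 148.0], [302, 135, 25, 26])]
or [(np.int32(14), [5.4, 98.6], [0, 98, 12, 2]), (np.int32(48), [27.8, 112.4], [13, 100, 24, 31]), (np.int32(880), [565.5, 114.3], [545, 101, 45, 28]), (np.int32(4), [36.0, 133.5], [36, 132, 1, 4]), (np.int32(44), [18.8, 148.2], [0, 137, 36, 18]), (np.int32(738), [483.2, 175.0], [460, 161, 46, 29]), (np.int32(929), [24.6, 389.4], [0, 373, 60, 27])]
-0.1 [490. 177.] 0.0 [497.7 179.5] 0.1 [505.  182.8] 0.2 [511.6 186.8] 0.3 [517.6 191.5] 0.4 [522.9 196.8] 0.5 [527.5 202.6] 0.6 [531.3 208.9] 0.7 [534.3 215.6]
```

View pics/w2.png

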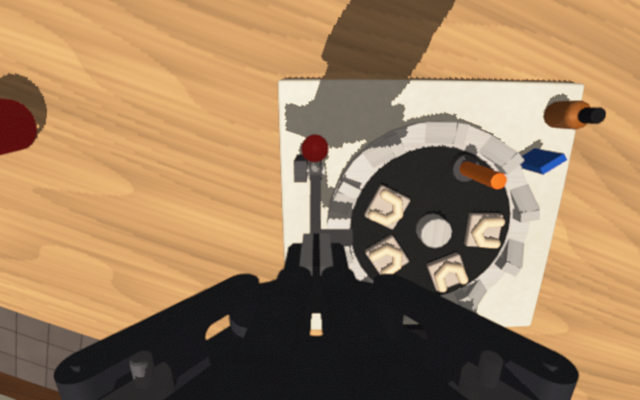

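The pawl is up about 0.6 rad: the knob is at (314,148), where 0.6 predicts (316,148). The wheel is still at about 0, with the peg top at (498,181). Next I go to the peg.

Emit:
send_rows(steps=[{"jaw": 0, "dx": -2.5, "dy": 3.3, "dz": 0, "yaw": 0.12}, {"jaw": 0, "dx": -5, "dy": 6.6, "dz": 0, "yaw": 0.24}, {"jaw": 0, "dx": -7.7, "dy": 9.9, "dz": 0, "yaw": 0.36}, {"jaw": 0, "dx": -7.7, "dy": 9.9, "dz": 0, "yaw": 0.48}, {"jaw": 0, "dx": -7.7, "dy": 9.9, "dz": 0, "yaw": 0.6}, {"jaw": 0, "dx": -7.7, "dy": 9.9, "dz": 0, "yaw": 0.72}, {"jaw": 0, "dx": -7.7, "dy": 9.9, "dz": 0, "yaw": 0.82}, {"jaw": 0, "dx": -7.7, "dy": 9.9, "dz": 0, "yaw": 0.905}, {"jaw": 0, "dx": -7.7, "dy": 9.9, "dz": 0, "yaw": 0.905}, {"jaw": 0, "dx": -7.7, "dy": 9.9, "dz": 0, "yaw": 0.905}])

```text
time_s: 5.03
ee_pos: [0.5475, -0.0051, 0.1888]
orientation: [-0.583, 0.813, 0.001, -0.001]
force: [0.1, 0.1, 0.2]
gripper_width: -0.0003
```

Emit:
send_rows(steps=[{"jaw": 0, "dx": 0, "dy": 0, "dz": -3, "yaw": 0}, {"jaw": 0, "dx": 0, "dy": 0, "dz": -6, "yaw": 0}, {"jaw": 0, "dx": 0, "dy": 0, "dz": -9, "yaw": 0}, {"jaw": 0, "dx": 0, "dy": 0, "dz": -11, "yaw": 0}, {"jaw": 0, "dx": 0, "dy": 0, "dz": -11.7, "yaw": 0}, {"jaw": 0, "dx": 0, "dy": 0, "dz": -11.7, "yaw": 0}, {"jaw": 0, "dx": 0, "dy": 0, "dz": -11.7, "yaw": 0}, {"jaw": 0, "dx": 0, "dy": 0, "dz": -11.7, "yaw": 0}])

```text
time_s: 5.7
ee_pos: [0.55, -0.0052, 0.0749]
orientation: [-0.583, 0.812, -0.001, 0.001]
force: [-0.3, 0.5, -0.3]
gripper_width: 0.0
```

Emit:
send_rows(steps=[{"jaw": 0, "dx": 0.25, "dy": 0.7, "dz": 0, "yaw": 0}, {"jaw": 0, "dx": 0.45, "dy": 1.3, "dz": 0, "yaw": 0}, {"jaw": 0, "dx": 0.6, "dy": 1.8, "dz": 0, "yaw": 0}, {"jaw": 0, "dx": 0.75, "dy": 2.2, "dz": 0, "yaw": 0}, {"jaw": 0, "dx": 0.9, "dy": 2.6, "dz": 0, "yaw": 0}, {"jaw": 0, "dx": 1.0, "dy": 3.0, "dz": 0, "yaw": 0}, {"jaw": 0, "dx": 1.15, "dy": 3.4, "dz": 0, "yaw": 0}, {"jaw": 0, "dx": 1.3, "dy": 3.8, "dz": 0, "yaw": 0}, {"jaw": 0, "dx": 1.3, "dy": 3.8, "dz": 0, "yaw": 0}, {"jaw": 0, "dx": 1.3, "dy": 3.8, "dz": 0, "yaw": 0}])

```text
time_s: 6.53
ee_pos: [0.5625, 0.0344, 0.0734]
orientation: [-0.584, 0.812, 0.0, 0.001]
force: [0.2, 0.9, -0.0]
gripper_width: 0.0003
```

```bash
cat > w.py <<'E'
import sys
from rig import arm
from h import *
print(arm.observe()['ee_pos'])
hub=np.array([.6308,.0259,0]);n=sys.argv[2]
p=arm.camera_params(n);im=arm.read_camera(n)
if n=='scene': im2=cv2.resize(im[160:260,260:420],None,fx=5,fy=5,interpolation=cv2.INTER_CUBIC)
else: im2=im
cv2.imwrite(sys.argv[1],im2[:,:,::-1])
print('or',blobs(im,(0,0,640,400) if n!='scene' else (270,160,400,260),lambda h,s,v:(h>=4)&(h<14)&(s>150)&(v>60)))
for w in np.arange(-.1,.9,.1):
    th=np.radians(144)+.628-w; print(round(w,1),*[np.round(proj(p,hub+[.07*np.cos(th),.07*np.sin(th),z])[0],1) for z in(.106,.06)])
E
python3 w.py pics/s2.png scene
```

```text
[0.56254986 0.03441434 0.07337474]
or [(np.int32(74), [350.2, 175.6], [347, 170, 8, 12]), (np.int32(62), [341.0, 193.4], [339, 186, 5, 15]), (np.int32(5), [280.0, 198.6], [278, 198, 5, 3])]
-0.1 [329.1 187.8] [328.8 197.9]
0.0 [331.5 187.2] [331.2 197.4]
0.1 [334.1 186.8] [333.7 197. ]
0.2 [336.7 186.6] [336.2 196.8]
0.3 [339.3 186.7] [338.7 196.9]
0.4 [341.8 186.9] [341.2 197.1]
0.5 [344.4 187.3] [343.6 197.5]
0.6 [346.9 188. ] [346.  198.1]
0.7 [349.3 188.8] [348.4 198.9]
0.8 [351.7 189.8] [350.6 199.9]
```

View pics/s2.png

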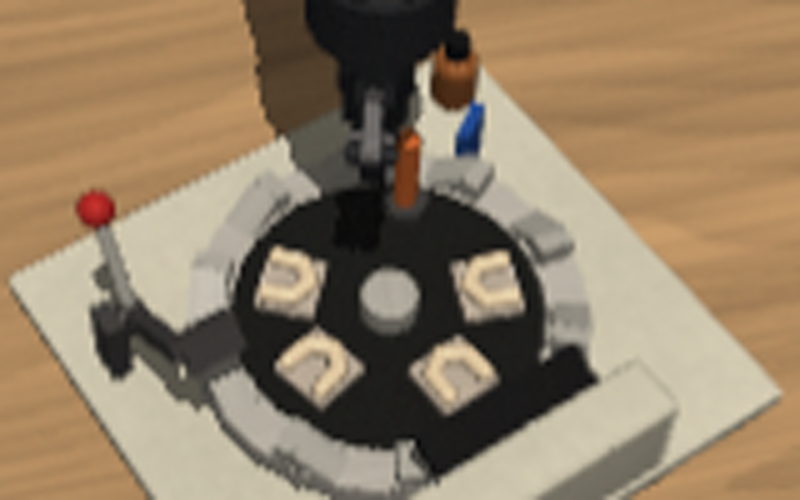

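Mid-push, the peg is at column 341, which puts the wheel at about 0.38, as the model predicts. I need about 17 mm more.

Emit:
send_rows(steps=[{"jaw": 0, "dx": 0.15, "dy": 0.4, "dz": 0, "yaw": 0}, {"jaw": 0, "dx": 0.25, "dy": 0.8, "dz": 0, "yaw": 0}, {"jaw": 0, "dx": 0.4, "dy": 1.2, "dz": 0, "yaw": 0}, {"jaw": 0, "dx": 0.5, "dy": 1.5, "dz": 0, "yaw": 0}, {"jaw": 0, "dx": 0.55, "dy": 1.6, "dz": 0, "yaw": 0}, {"jaw": 0, "dx": 0.55, "dy": 1.6, "dz": 0, "yaw": 0}, {"jaw": 0, "dx": 0.55, "dy": 1.6, "dz": 0, "yaw": 0}])

```text
time_s: 7.17
ee_pos: [0.567, 0.0498, 0.0733]
orientation: [-0.584, 0.812, 0.0, 0.0]
force: [-0.5, -1.3, 0.9]
gripper_width: 0.0001
```

Emit:
send_rows(steps=[{"jaw": 0, "dx": -0.6, "dy": -1.8, "dz": 0, "yaw": 0}, {"jaw": 0, "dx": -1.0, "dy": -3.0, "dz": 0, "yaw": 0}, {"jaw": 0, "dx": -1.0, "dy": -3.0, "dz": 2, "yaw": 0}, {"jaw": 0, "dx": -1.0, "dy": -3.0, "dz": 5, "yaw": 0}, {"jaw": 0, "dx": -1.0, "dy": -3.0, "dz": 8, "yaw": 0}, {"jaw": 0, "dx": -1.0, "dy": -3.0, "dz": 11, "yaw": 0}, {"jaw": 0, "dx": -1.0, "dy": -3.0, "dz": 12, "yaw": 0}, {"jaw": 0, "dx": -1.0, "dy": -3.0, "dz": 12, "yaw": 0}])

```text
time_s: 7.83
ee_pos: [0.5592, 0.019, 0.1968]
orientation: [-0.583, 0.812, -0.002, 0.003]
force: [0.4, 1.6, -0.2]
gripper_width: -0.0002
```

```bash
python3 w.py pics/s3.png scene|head -3;python3 k.py pics/w3.png
```

```text
[0.55916702 0.01899324 0.19681467]
or [(np.int32(73), [350.3, 175.7], [347, 170, 8, 12]), (np.int32(69), [346.6, 194.3], [344, 187, 6, 16]), (np.int32(5), [280.0, 198.6], [278, 198, 5, 3])]
-0.1 [329.1 187.8] [328.8 197.9]
7.8833 [0.5575997  0.01896193 0.19425116] [-5.83496949e-01  8.12114234e-01 -3.69152460e-04  1.28269155e-03] [ 0.30562692  0.07955964 -0.32429827]
0.0 [164.3  71. ]
0.1 [170.7  63.9]
0.2 [177.8  56.7]
0.3 [185.5  49.7]
0.4 [193.6  42.9]
0.5 [201.9  36.5]
0.6 [210.4  30.6]
0.7 [218.7  25.4]
0.8 [226.8  20.9]
0.9 [234.5  17.2]
red [(np.int32(701), [208.8, 29.3], [195, 14, 29, 32])]
or [(np.int32(62), [202.5, 22.7], [194, 13, 28, 29]), (np.int32(512), [410.9, 233.1], [398, 220, 30, 31]), (np.int32(66), [315.5, 230.2], [310, 227, 12, 7]), (np.int32(1402), [19.8, 372.0], [0, 330, 52, 70])]
-0.1 [311.7 202.9] 0.0 [314.8 210.5] 0.1 [317.1 218.3] 0.2 [318.6 226.1] 0.3 [319.2 234. ] 0.4 [319.  241.7] 0.5 [317.9 249.2] 0.6 [316.1 256.5] 0.7 [313.5 263.4]
```

View pics/w3.png

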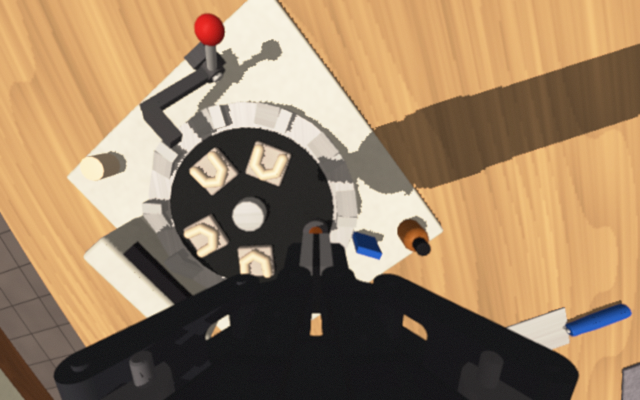

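The wheel reads about 0.61 and the peg lines up with the mark; the pawl is still at 0.6 with the knob at (209,29). Now to the far side of the knob to push the lever back.

Emit:
send_rows(steps=[{"jaw": 0, "dx": -0.2, "dy": -3.5, "dz": 0, "yaw": -0.12}, {"jaw": 0, "dx": -0.4, "dy": -7, "dz": 0, "yaw": -0.24}, {"jaw": 0, "dx": -0.5, "dy": -10.5, "dz": 0, "yaw": -0.36}, {"jaw": 0, "dx": -0.7, "dy": -14, "dz": 0, "yaw": -0.48}, {"jaw": 0, "dx": -0.7, "dy": -15.2, "dz": 0, "yaw": -0.6}, {"jaw": 0, "dx": -0.7, "dy": -15.2, "dz": 0, "yaw": -0.72}, {"jaw": 0, "dx": -0.7, "dy": -15.2, "dz": 0, "yaw": -0.82}, {"jaw": 0, "dx": -0.7, "dy": -15.2, "dz": 0, "yaw": -0.905}, {"jaw": 0, "dx": -0.7, "dy": -15.2, "dz": 0, "yaw": -0.905}, {"jaw": 0, "dx": -0.7, "dy": -15.2, "dz": 0, "yaw": -0.905}])

```text
time_s: 8.77
ee_pos: [0.5487, -0.1327, 0.1911]
orientation: [-0.171, 0.985, 0.001, -0.002]
force: [-0.3, 0.3, 0.1]
gripper_width: -0.0003
```

Emit:
send_rows(steps=[{"jaw": 0, "dx": 0, "dy": 0, "dz": -2, "yaw": 0}, {"jaw": 0, "dx": 0, "dy": 0, "dz": -4, "yaw": 0}, {"jaw": 0, "dx": 0, "dy": 0, "dz": -6, "yaw": 0}, {"jaw": 0, "dx": 0, "dy": 0, "dz": -8, "yaw": 0}, {"jaw": 0, "dx": 0, "dy": 0, "dz": -8.6, "yaw": 0}, {"jaw": 0, "dx": 0, "dy": 0, "dz": -8.6, "yaw": 0}, {"jaw": 0, "dx": 0, "dy": 0, "dz": -8.6, "yaw": 0}, {"jaw": 0, "dx": 0, "dy": 0, "dz": -8.6, "yaw": 0}])

```text
time_s: 9.43
ee_pos: [0.551, -0.1334, 0.1085]
orientation: [-0.17, 0.985, -0.0, 0.001]
force: [0.6, -0.1, 0.8]
gripper_width: -0.0001
```

Emit:
send_rows(steps=[{"jaw": 0, "dx": 0.6, "dy": 0.2, "dz": 0, "yaw": 0}, {"jaw": 0, "dx": 1.2, "dy": 0.4, "dz": 0, "yaw": 0}, {"jaw": 0, "dx": 1.8, "dy": 0.65, "dz": 0, "yaw": 0}, {"jaw": 0, "dx": 2.4, "dy": 0.85, "dz": 0, "yaw": 0}, {"jaw": 0, "dx": 3.0, "dy": 1.1, "dz": 0, "yaw": 0}, {"jaw": 0, "dx": 3.6, "dy": 1.3, "dz": 0, "yaw": 0}, {"jaw": 0, "dx": 4.2, "dy": 1.5, "dz": 0, "yaw": 0}, {"jaw": 0, "dx": 4.7, "dy": 1.7, "dz": 0, "yaw": 0}, {"jaw": 0, "dx": 5.0, "dy": 1.85, "dz": 0, "yaw": 0}, {"jaw": 0, "dx": 5.0, "dy": 1.85, "dz": 0, "yaw": 0}])

```text
time_s: 10.27
ee_pos: [0.6011, -0.1139, 0.1071]
orientation: [-0.17, 0.985, 0.0, 0.0]
force: [0.5, -0.1, 0.1]
gripper_width: 0.0003
```

Emit:
send_rows(steps=[{"jaw": 0, "dx": 0.1, "dy": 0.04, "dz": 0, "yaw": 0}, {"jaw": 0, "dx": 0.2, "dy": 0.08, "dz": 0, "yaw": 0}, {"jaw": 0, "dx": 0.3, "dy": 0.11, "dz": 0, "yaw": 0}, {"jaw": 0, "dx": 0.3, "dy": 0.11, "dz": 0, "yaw": 0}])

```text
time_s: 10.6
ee_pos: [0.6028, -0.1134, 0.1072]
orientation: [-0.17, 0.985, 0.0, -0.0]
force: [-0.4, 0.1, -0.8]
gripper_width: 0.0003
```

Near the end of travel but not yet on the stop (no force). I'll push in small steps until the force rises.

Emit:
send_rows(steps=[{"jaw": 0, "dx": 0.1, "dy": 0.03, "dz": 0, "yaw": 0}, {"jaw": 0, "dx": 0.2, "dy": 0.07, "dz": 0, "yaw": 0}, {"jaw": 0, "dx": 0.2, "dy": 0.07, "dz": 0, "yaw": 0}, {"jaw": 0, "dx": 0.2, "dy": 0.07, "dz": 0, "yaw": 0}])

```text
time_s: 10.93
ee_pos: [0.6049, -0.1127, 0.1072]
orientation: [-0.17, 0.985, 0.0, -0.0]
force: [-0.8, 0.3, -0.4]
gripper_width: 0.0
```

```bash
python3 - <<'E'
from rig import arm
from h import *
p=arm.camera_params('scene');im=arm.read_camera('scene')
print(arm.observe()['force'],arm.observe()['ee_pos'])
for n,c in(('r',lambda h,s,v:((h<4)|(h>174))&(s>170)&(v>80)),('o',lambda h,s,v:(h>=4)&(h<14)&(s>150)&(v>60))): print(n,blobs(im,(260,160,400,260),c))
E
```

```text
[-1.27073947  0.06132384  0.31514947] [ 0.6048707  -0.1127397   0.10712929]
r [(np.int32(45), [286.8, 211.4], [283, 208, 8, 8])]
o [(np.int32(73), [350.3, 175.5], [347, 170, 8, 12]), (np.int32(70), [346.6, 194.4], [344, 187, 6, 16])]
```

Emit:
send_rows(steps=[{"jaw": 0, "dx": 0.1, "dy": 0.03, "dz": 0, "yaw": 0}, {"jaw": 0, "dx": 0.2, "dy": 0.07, "dz": 0, "yaw": 0}, {"jaw": 0, "dx": 0.2, "dy": 0.07, "dz": 0, "yaw": 0}, {"jaw": 0, "dx": 0.2, "dy": 0.07, "dz": 0, "yaw": 0}])

```text
time_s: 11.32
ee_pos: [0.6052, -0.1127, 0.107]
orientation: [-0.169, 0.986, 0.0, -0.002]
force: [-4.7, 0.3, 2.0]
gripper_width: 0.0
```

On the stop: the tool stalled and force rose to about 5 N. Backing off, rising and checking.

Emit:
send_rows(steps=[{"jaw": 0, "dx": -0.8, "dy": -0.3, "dz": 0, "yaw": 0}, {"jaw": 0, "dx": -2, "dy": -0.7, "dz": 0, "yaw": 0}, {"jaw": 0, "dx": -3.5, "dy": -1.25, "dz": 0, "yaw": 0}, {"jaw": 0, "dx": -3.5, "dy": -1.25, "dz": 3, "yaw": 0}, {"jaw": 0, "dx": -3.5, "dy": -1.25, "dz": 6, "yaw": 0}, {"jaw": 0, "dx": -3.5, "dy": -1.25, "dz": 9, "yaw": 0}, {"jaw": 0, "dx": -6, "dy": -1.25, "dz": 11, "yaw": 0}, {"jaw": 0, "dx": -8, "dy": -1.25, "dz": 11, "yaw": 0}, {"jaw": 0, "dx": -8, "dy": -1.25, "dz": 11, "yaw": 0}, {"jaw": 0, "dx": -8, "dy": -1.25, "dz": 11, "yaw": 0}])

```text
time_s: 12.15
ee_pos: [0.5273, -0.1249, 0.2184]
orientation: [-0.169, 0.986, -0.0, 0.002]
force: [0.6, -0.8, -0.7]
gripper_width: 0.0
```

```bash
python3 - <<'E'
from rig import arm
from h import *
T=arm.camera_params('top');S=arm.camera_params('scene')
a=arm.read_camera('scene');b=arm.read_camera('top');x=cv2.resize(a[160:260,260:420],None,fx=5,fy=5,interpolation=cv2.INTER_CUBIC);cv2.imwrite('pics/s4.png',x[:,:,::-1])
for n,c in(('r',lambda h,s,v:((h<4)|(h>174))&(s>170)&(v>80)),('o',lambda h,s,v:(h>=4)&(h<14)&(s>150)&(v>60))): print(n,blobs(a,(260,160,400,260),c),blobs(b,(270,120,390,232),c))
print(arm.observe()['ee_pos'],arm.observe()['force'])
E
```

```text
r [(np.int32(36), [286.7, 211.7], [284, 209, 7, 7])] [(np.int32(20), [366.0, 173.1], [364, 171, 5, 5])]
o [(np.int32(74), [350.3, 175.6], [347, 170, 8, 12]), (np.int32(68), [346.6, 194.3], [344, 187, 6, 16])] [(np.int32(19), [316.5, 187.4], [315, 185, 4, 6]), (np.int32(25), [305.0, 216.4], [302, 213, 7, 7])]
[ 0.52784539 -0.12426144  0.2172692 ] [ 0.2189378  -0.38056112 -0.92230726]
```

View pics/s4.png

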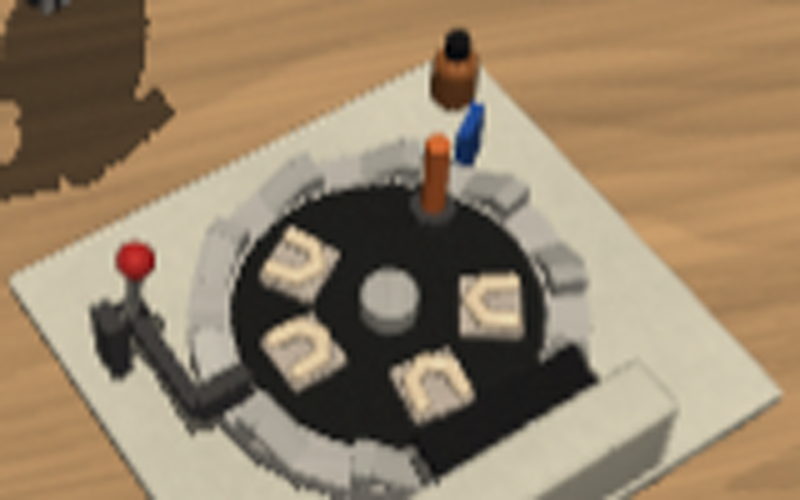

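The knob is back exactly at its starting pixels (286.7,211.7), so the pawl is fully down. The peg stands in line with the mark, the teeth look as at the start, and the bottle has not moved.

```bash
python3 -c "
from rig import arm
print(arm.sign_off())"
```

```text
the job is handed in; nothing more can be done
None
```

The wheel is turned back one notch with the pawl down in the new notch, and the job was handed in about 12 s into the 56 s limit; no verdict was reported.

I pushed the lever to lift the pawl to about 0.6 rad. I then pushed the orange peg round to the blue mark and pushed the lever back until it met its stop at about 5 N.

**Last checks:**
- **Pawl:** in the scene camera the knob is back at its starting pixels, and in the top camera within 0.1 px, so the pawl reads fully down.
- **Wheel:** about 0.61 rad against a target of 0.628, measured from the scene camera only. The peg stands in line with the mark.
- **Peg:** it looks seated, with its size and height in the picture unchanged.
- **Loose things:** the brown bottle has not moved. I did not re-measure the other loose things, but the arm never went near them.
- **Arm:** stands clear of everything.

One move call was refused for missing fields and was re-sent complete. No check failed or disagreed.

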